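# Walk the mounting block round to the fence

### The arm

A 6-joint arm with a two-finger parallel gripper is mounted at the origin on the work surface. World frame = base frame: x ahead of the robot, y to its left, z up, the work surface at z = 0. Lengths are in m, angles in rad, forces in N, time in s.
With the tool pointing down it reaches from about 0.275 to 1 m from the base axis. Payload 8.4 kg.
Tool frame: the origin (TCP) lies on the centre line of the jaws, within the pads' length; the fingertips stand 17 mm ahead of it and the grasp point (between the pads) lies 2 mm behind it (bot.tcp_to_tips is the z of the fingertips in the tool frame, in m); z points along the fingers, y is the line along which they close (so a half turn about z gives the same grasp; the last joint's range is limited). The gripper opens to 85 mm and grips with 20 to 120 N. Pads are 22 mm wide; open, the fingers measure 114 mm over their backs; the gripper's body (76 mm by 85 mm) begins 54 mm behind the grasp point. The pads swing forward as they close: fully open they stand 13 mm farther back than shut.
Start: joints at [1.311, 0.353, 1.633, -0, 1.155, -0.002], TCP at [0.159, 0.604, 0.248] pointing down, gripper open.
Joint ranges: [-2.63, 2.63], [-0.92, 2.1], [0.06, 2.66], [-1.3, 4.44], [0, 2.69], [-3.02, 3.02]. Speed limits (rad/s): [2.22, 2.22, 2.79, 3.14, 3.14, 3.14].

### API

Orientations are given as a unit quaternion [x, y, z, w].
In Python, from workcell import bot, hand, kinematics, get_obs, vision, hand_in gives the robot as it stands. The module is installed in compiled form; this text tells all that it offers. Calls block until the motion is done:
- bot.reach(position, orientation): joint-space move of the TCP to a pose.
- bot.servo_line(position, ori=None, velocity=0.15): straight line of the TCP; ori=None keeps the orientation; velocity is the mean speed in m/s.
- bot.goto_joints(angles): joint-space move.
- hand.move_gripper(opening, strength=None): finger opening in m; strength is the grip in N (None keeps the last); returns when the fingers have stopped.
- bot.dwell(seconds).
- kinematics.solve_ik(position, orientation): joint angles nearest the present ones, or None.
- get_obs(): the state.
- vision.read_camera(name): name is "side" or "top"; returns a dict with "frame" (384x512x3 uint8, red, green, blue), "intrinsics" (3x3 intrinsics, pixels), "view" (4x4, takes a point from world to camera coordinates). Camera axes: x right, y down, z forward; pixel columns grow to the right and rows downward; lengths in m; the calibration is good to about 2 mm. A picture is of the moment at which its call begins. There is no depth.
A pose or a line that the arm cannot do raises bot.IKError and nothing moves.
- hand_in(): hands the job in; it is judged then, once.
The state is a dict: "time_s": time; "joint_pos": joint angles; "joint_vel": joint speeds; "joint_efforts": joint torques, N m; "position": TCP position; "orientation": TCP orientation; "wrist_force": force on the tool from outside, world axes, zero at the start; "ft_torque": the same for the moment, N m; "gripper_width": finger opening in m; "grip_force": force on a finger pad.
Only numpy, scipy, OpenCV 4.12 (cv2) and the standard library are available. Lean on these libraries where they do the work, as an engineer would, in place of code of your own. Each camera call takes 0.05 s, during which the arm holds its last target. There are 200 camera calls.

### The job

Push the heavy aluminium mounting block round on the bench with the fingers only (a nudge at one corner, then at the other, walks it along) until its front (the long face opposite the dark clamp bar) lies flush along the working face of the fence, the whole front within the fence's length; then leave it there. Turn it square before it meets the fence: no part of it may touch the fence while it is still clearly skewed (more than about ten degrees). Slide it only: never lift or tip it, do not touch the little post on its top, and leave the screwdriver, the objective and the jar where they are.

Things in the scene. Friction and masses are not known exactly. Their poses are not given: they have to be found in the camera images.
- block: Bare aluminium block, 95 mm deep (x) by 130 wide (y), 3 to 40 mm above the bench on four small feet; 1.1 to 1.5 kg, too wide to grip. Origin: centre of its underside, at bench level; x points out of its front, y left, z up. Slides with friction (6 to 20 N), stops with the push, turns if pushed off-centre. Starts clear of the fence, turned 35 to 65 deg anticlockwise (from above) from square.
- front_left (a point): Front left vertical edge of the block (block x = +47.5, y = +65 mm), 20 mm above the bench.
- front_right (a point): Front right vertical edge of the block (block x = +47.5, y = -65 mm), 20 mm above the bench.
- post: Short steel post with a black collar on the block's top, 28 mm across, 40 to 66 mm above the bench, at block x = +8, y = 0. Not to be touched. Origin: centre of its foot. (Behind it a dark steel clamp bar lies along the block's rear top edge: 110 by 14 mm, top at 55 mm, 4.5 mm in from the rear face.)
- fence: Fixed aluminium angle: upright leaf 300 mm long, 10 thick, 32 high, with a 6 mm foot plate behind. Stands to the robot's left of the block and runs roughly away from the robot. Origin: foot of the middle of its working face, at bench level; x points into it (the way the block must face), y along it, z up. The block is home when its x lies along the fence's x and its centre is at fence x = -47.5 mm.
- screwdriver: Loose screwdriver, 170 mm long, lying on the bench on the robot's right of the block. Bystander. Origin: about its middle, on the bench.
- objective: Loose brass microscope objective, 32 mm across, 42 mm high, standing on the robot's right of the block. Bystander. Origin: centre of its underside.
- jar: Loose small amber glass jar with a white cap, 48 mm across, 60 mm high, standing behind the fence. Bystander. Origin: centre of its underside.
Not all that is in view belongs to the job. Of the things that look like the block, the largest one is meant.

How it is judged:
On the way:
1. the block has been turned to face the fence, within about 10 degrees of square (angle between the x axis of block and the x axis of fence, either way round below 0.18 rad and y of front_left in the frame of fence above 0 m), for 0.1 s.
At the end, for the whole second after the job is handed in: Both front edges of the block within 4 mm of the fence's working face, both within the fence's length, the block flat on the bench and at rest (x of each of front_left, front_right in the frame of fence above -0.004 m and y of front_left in the frame of fence between 0 and 0.15 m and y of front_right in the frame of fence above -0.15 m and x of block in the frame of fence below 0 m and height (world z) of block below 0.004 m and angle between block's own z axis and vertical below 0.04 rad and linear speed of block below 0.01 m/s); the robot touches nothing.
It fails at once if the block touches the fence while skewed by more than about 11 degrees (contact force between block and fence above 0.5 N and angle between the x axis of block and the x axis of fence, either way round above 0.2 rad).
It fails at once if the block is lifted or tipped (height (world z) of block above 0.008 m or angle between block's own z axis and vertical above 0.12 rad).
It fails at once if the post on the block is touched, or the block is pushed with something other than the fingers (contact force between post and the fingers above 0.5 N or contact force between block and the arm above 1 N).
It fails at once if the screwdriver, objective or jar is moved more than 15 mm (distance of any of screwdriver, objective, jar from where it was at the start of the episode above 0.015 m).
It also fails if it takes over 69 s, if anything falls off the work surface, if the arm or the gripper's body presses on something with over 40 N, if the wrist force passes 120 N, or if a joint passes its speed limit or range.

## Working session

There is one attempt and no reset: what is moved stays moved. The work goes in short steps, each a Python script; the robot and the scene stay as the last script left them, time stands still between calls to the robot, and variables do not carry over. Pictures are saved under pics/ and viewed, at most 10 in all, crops included, and the job is handed in when it is done.

```bash
mkdir -p pics
python3 - <<'E'
from workcell import *
import cv2,numpy as np
for n in("top","side"):
    r=vision.read_camera(n);cv2.imwrite(f"pics/{n}0.png",r["frame"][:,:,::-1])
    print(n,r["intrinsics"].round(1).tolist(),r["view"].round(4).tolist())
o=get_obs();print(o["time_s"],o["orientation"],o["wrist_force"])
E
```

```text
top [[369.8, 0.0, 252.7], [0.0, 369.8, 190.5], [0.0, 0.0, 1.0]] [[0.0221, -0.9997, 0.0143, 0.0099], [-0.9932, -0.0236, -0.1139, 0.6011], [0.1142, -0.0117, -0.9934, 1.1526], [0.0, 0.0, 0.0, 1.0]]
side [[353.1, 0.0, 254.1], [0.0, 353.1, 186.8], [0.0, 0.0, 1.0]] [[0.9204, -0.3909, -0.0108, -0.5565], [-0.2394, -0.5413, -0.8061, 0.202], [0.3093, 0.7444, -0.5917, 0.6618], [0.0, 0.0, 0.0, 1.0]]
0.1 [ 1.28543638e-01  9.91703669e-01 -5.97700255e-04 -9.20936215e-05] [-0.2378324   0.10572916 -0.5309486 ]
```

View pics/top0.png

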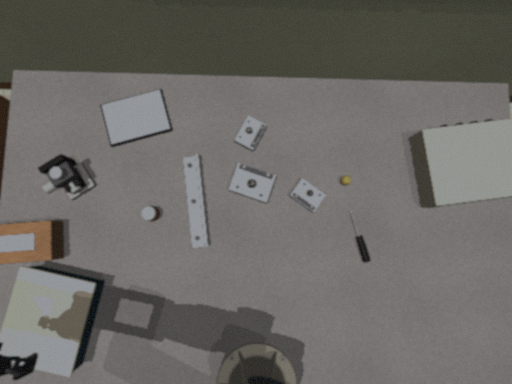

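View pics/side0.png

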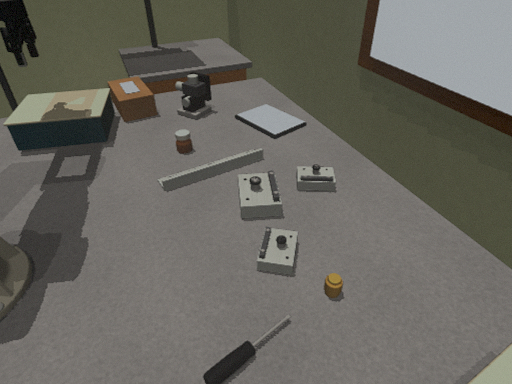

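The top view shows three block-like parts: the largest at (252,183), and smaller ones at (250,132) and (308,195). The fence is at (196,200), the jar at (150,213), the objective at (346,180) and the screwdriver at (361,240). I'm choosing (252,183) and checking it in a crop.

Run:
```python
import cv2,numpy as np
a=cv2.imread("pics/top0.png")[110:260,170:340];cv2.imwrite("pics/c1.png",cv2.resize(a,None,fx=4.7,fy=4,interpolation=cv2.INTER_CUBIC) if 0 else cv2.resize(a,None,fx=4,fy=4,interpolation=cv2.INTER_CUBIC))
```

```text
(no output)
```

View pics/c1.png

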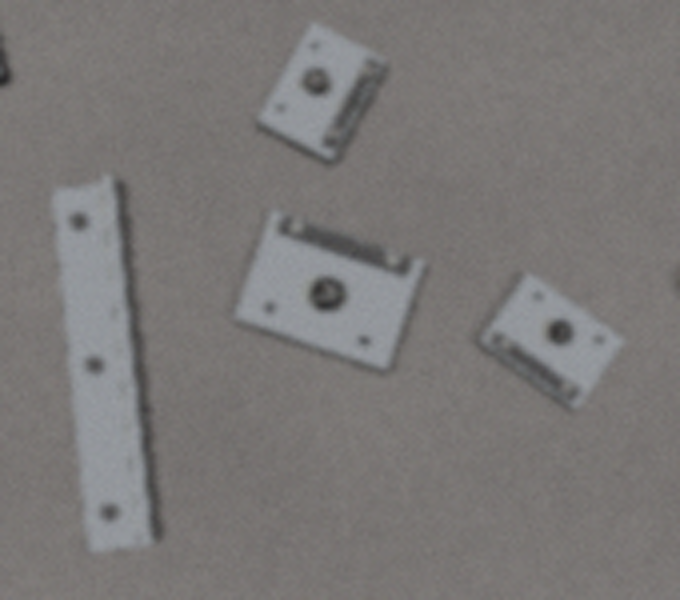

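The crop confirms the choice: the large block has its post in the middle and its clamp bar on the upper edge. Its top corners are at crop (272,211), (425,262), (388,371) and (235,318). The fence's working face is its right edge, from (110,180) to (155,540). Next I'll measure it.

```bash
cat > h.py <<'E'
from workcell import *
import cv2,numpy as np
def cast(r,px,z):
    K,V=r["intrinsics"],r["view"];R,t=V[:3,:3],V[:3,3]
    px=np.atleast_2d(px).astype(float);d=np.c_[px,np.ones(len(px))]@np.linalg.inv(K).T@R
    c=-R.T@t;return (c+d*((z-c[2])/d[:,2])[:,None])[:,:2]
def proj(r,p):
    q=r["view"][:3,:3]@np.array(p)+r["view"][:3,3];q=r["intrinsics"]@q;return q[:2]/q[2]
def bright(r,s=4):
    g=cv2.GaussianBlur(cv2.cvtColor(r["frame"],cv2.COLOR_RGB2GRAY),(3,3),0)
    g=cv2.resize(g,None,fx=s,fy=s,interpolation=cv2.INTER_CUBIC)
    m=(g>TH).astype(np.uint8)
    return m,s
TH=143
def contour_at(r,u,v,):
    m,s=bright(r);m=cv2.morphologyEx(m,cv2.MORPH_OPEN,np.ones((5,5),np.uint8))
    for c in cv2.findContours(m,cv2.RETR_EXTERNAL,cv2.CHAIN_APPROX_NONE)[0]:
        if cv2.contourArea(c)>300 and cv2.pointPolygonTest(c,(float(u*s),float(v*s)),False)>=0:
            return (c[:,0,:]+.5)/s-.5
def block(r,u,v):
    p=cast(r,contour_at(r,u,v),.04)
    return cv2.minAreaRect((p*1000).astype(np.float32))
def fence_face(r,u,v):
    p=cast(r,contour_at(r,u,v),.032);rc=cv2.minAreaRect((p*1000).astype(np.float32))
    lo,hi=p[:,0].min()+.02,p[:,0].max()-.02
    e=[]
    for x in np.linspace(lo,hi,40):
        q=p[abs(p[:,0]-x)<.003]
        if len(q): e.append(q[q[:,1].argmin()])
    e=np.array(e,np.float32);vx,vy,x0,y0=cv2.fitLine(e,cv2.DIST_HUBER,0,.001,.001).ravel()
    return rc,(vx,vy),(x0,y0),p[:,0].min(),p[:,0].max()
E
python3 - <<'E'
from h import *
r=vision.read_camera("top")
g=cv2.cvtColor(r["frame"],cv2.COLOR_RGB2GRAY);print(g[200,185:215],g[175,225:240],bot.tcp_to_tips)
b=block(r,242,188);print(b,cv2.boxPoints(b))
print(fence_face(r,197,215))
for n,(u,v),z in(("obj",(346,180),.04),("jar",(150,213),.06)):print(n,cast(r,(u,v),z))
print("small",cast(r,[(289,170+25),(250,132)],.03))
E
```

```text
[118 124 141 147 149 143 121  98  90  92 112 135 145 152 149 150 146 138
 105  75  83 104 113 114 115 113 116 114 117 114] [115 114 114 117 117 115 106 112 129 144 150 149 152 150 149] 0.017
((620.2469482421875, 29.940582275390625), (121.30003356933594, 70.17683410644531), 71.83977508544922) [[568.0032   -16.752178]
 [634.68445  -38.62457 ]
 [672.4907    76.63335 ]
 [605.80945   98.50574 ]]
(((563.379638671875, 208.8343048095703), (287.8200378417969, 44.228492736816406), 8.2551908493042), (np.float32(0.9894966), np.float32(0.14455639)), (np.float32(0.5576416), np.float32(0.1869849)), np.float64(0.41926960062978497), np.float64(0.7080004635031342))
obj [[ 0.64120396 -0.27543016]]
jar [[0.51987966 0.34137714]]
small [[ 0.58942688 -0.09352152]
 [ 0.79413497  0.03684807]]
```

```bash
sed -i 's/^TH=143/TH=131/; s/^    m,s=bright(r);m=/    m,s=bright(r);m=cv2.morphologyEx(m,cv2.MORPH_CLOSE,cv2.getStructuringElement(2,(23,23)));m=/' h.py
python3 - <<'E'
from h import *
r=vision.read_camera("top")
b=block(r,242,188);print(b,cv2.boxPoints(b).round(1).tolist())
print(fence_face(r,197,215))
c=contour_at(r,308,190);p=cast(r,c,.03);print("small R",cv2.boxPoints(cv2.minAreaRect((p*1000).astype(np.float32))).round().tolist())
c=contour_at(r,245,128);p=cast(r,c,.03);print("small U",cv2.boxPoints(cv2.minAreaRect((p*1000).astype(np.float32))).round().tolist())
E
```

```text
((627.0441284179688, 28.056636810302734), (127.12686920166016, 88.83216094970703), 71.7744369506836) [[565.0, -18.399999618530273], [649.4000244140625, -46.20000076293945], [689.0999755859375, 74.5], [604.7000122070312, 102.30000305175781]]
(((564.7388916015625, 210.39981079101562), (298.746337890625, 51.261962890625), 8.17155647277832), (np.float32(0.98982126), np.float32(0.14231609)), (np.float32(0.5421503), np.float32(0.18242833)), np.float64(0.41532198084295546), np.float64(0.715464517190624))
small R [[548.0, -183.0], [596.0, -214.0], [648.0, -135.0], [601.0, -103.0]]
small U [[744.0, 38.0], [828.0, -4.0], [853.0, 46.0], [769.0, 88.0]]
```

```bash
cat >> h.py <<'E'
from scipy.spatial.transform import Rotation as Ro
A_F=np.deg2rad(98.18); FC=np.array([.567,.1855])
def uv(a): return np.array([np.cos(a),np.sin(a)]),np.array([-np.sin(a),np.cos(a)])
def quat(a,s): # tool z down, tool y = s*block y
    u,w=uv(a);y=np.r_[s*w,0];z=np.array([0,0,-1.]);return Ro.from_matrix(np.c_[np.cross(y,z),y,z]).as_quat()
def pusher(c,a,d,off,z):
    u,w=uv(a);return np.r_[np.array(c)-d*u+off*w,z]
C0=np.array([.6291,.0274]);A0=np.deg2rad(161.8)
def arc(a,L=.075):
    cor=C0-L*uv(A0)[1];return cor+L*uv(a)[1]
E
python3 - <<'E'
from h import *
for s in(1,-1):
    for k in np.linspace(A0,A_F,5):
        for z in(.15,.024):print(s,round(np.rad2deg(k)),z,np.round(kinematics.solve_ik(pusher(arc(k),k,.070,.005,z),quat(k,s)),2))
hand.move_gripper(.085);print(get_obs()["gripper_width"])
s=None
E
```

```text
1 162 0.15 [-0.    0.55  1.55 -0.    1.04  1.89]
1 162 0.024 [-0.    0.71  1.61 -0.    0.83  1.89]
1 146 0.15 [-0.01  0.51  1.62 -0.    1.01  2.15]
1 146 0.024 [-0.01  0.67  1.67 -0.    0.79  2.15]
1 130 0.15 [-0.01  0.47  1.69 -0.    0.98  2.43]
1 130 0.024 [-0.01  0.64  1.74 -0.    0.76  2.43]
1 114 0.15 [ 0.    0.43  1.75 -0.    0.95  2.72]
1 114 0.024 [ 0.    0.61  1.81 -0.    0.72  2.72]Traceback (most recent call last):
  File "<stdin>", line 4, in <module>
    return _wrapfunc(a, 'round', decimals=decimals, out=out)
    return _wrapit(obj, method, *args, **kwds)
    result = getattr(arr, method)(*args, **kwds)
TypeError: unsupported operand type(s) for *: 'NoneType' and 'float'
```

Run:
```python
from h import *
k=A0;q=quat(k,-1);P=lambda d,z:pusher(C0,k,d,.005,z)
bot.reach(P(.071,.2),q);bot.servo_line(P(.071,.08),velocity=.15)
f0=get_obs()["wrist_force"];bot.servo_line(P(.071,.024),velocity=.05)
o=get_obs();print(o["time_s"],f0,o["wrist_force"],o["position"],hand.move_gripper(.085),o["gripper_width"])
for n in("top","side"):
    r=vision.read_camera(n);f=r["frame"][:,:,::-1]
    c=f[110:260,150:350] if n=="top" else f[100:300,130:400]
    cv2.imwrite(f"pics/{n}1.png",cv2.resize(c,None,fx=2.9,fy=2.9,interpolation=cv2.INTER_CUBIC))
a=cv2.imread("pics/top1.png");b=cv2.imread("pics/side1.png")
```

```text
5.2583 [ 0.36447738 -0.44119891 -0.04122401] [ 0.54346491 -0.05273778 -1.03456503] [6.95298802e-01 4.75737392e-04 2.44197073e-02] False 0.08538670587912714
```

View pics/side1.png

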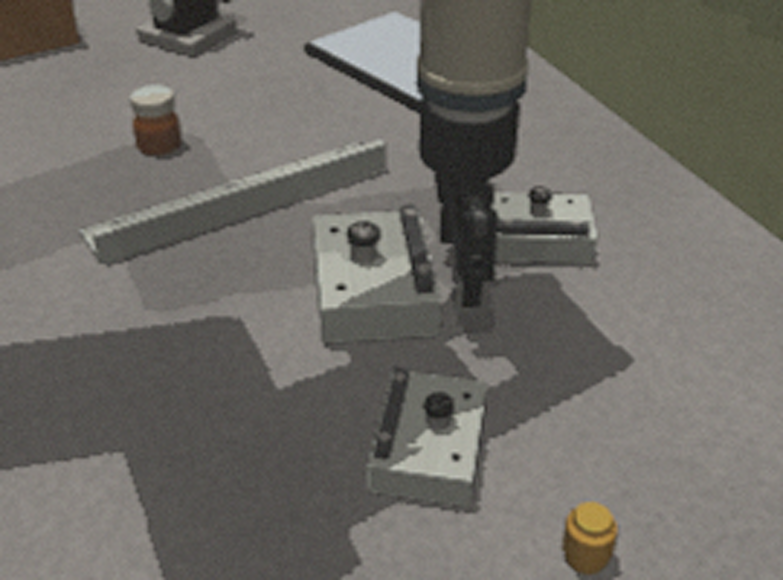

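The side view shows the fingers standing just behind the clamp-bar face (near pad at about (478,310)), clear of the small block at (545,230). Next step is to make contact and begin the turn.

Run:
```python
from h import *
k=A0;d=.071;f0=get_obs()["wrist_force"]
while d>.050:
    d-=.002;bot.servo_line(pusher(C0,k,d,.005,.024),velocity=.04)
    f=get_obs()["wrist_force"]-f0
    if np.linalg.norm(f[:2])>4: break
print("contact d",d,f)
for k in np.arange(A0,A0-np.deg2rad(32.1),-np.deg2rad(4))[1:]:
    bot.servo_line(pusher(arc(k),k,d,.005,.024),quat(k,-1),velocity=.05)
    o=get_obs();print(round(np.rad2deg(k)),round(o["time_s"],1),(o["wrist_force"]-f0).round(1),(o["ft_torque"]).round(2))
open("d.txt","w").write(str(d))
r=vision.read_camera("side");cv2.imwrite("pics/s2.png",cv2.resize(r["frame"][100:300,130:400,::-1],None,fx=2.9,fy=2.9))
```

```text
contact d 0.05499999999999998 [ 4.57205088 -3.01839471 -2.40268971]
158 7.9 [ 2.9 -2.9 -0.2] [-0.39 -0.52 -0.18]
154 8.1 [ 3.5 -4.   0.2] [-0.39 -0.55 -0.21]
150 8.4 [ 5.  -3.2  0.9] [-0.45 -0.53 -0.23]
146 8.7 [ 2.7 -4.2  2. ] [-0.47 -0.63 -0.17]
142 9.0 [ 4.1 -4.6  1.1] [-0.49 -0.58 -0.17]
138 9.3 [ 2.1 -4.3  0.9] [-0.49 -0.5  -0.18]
134 9.6 [ 2.1 -4.2  0.3] [-0.55 -0.49 -0.18]
130 9.8 [ 2.2 -4.9  1.6] [-0.53 -0.42 -0.24]
```

View pics/s2.png

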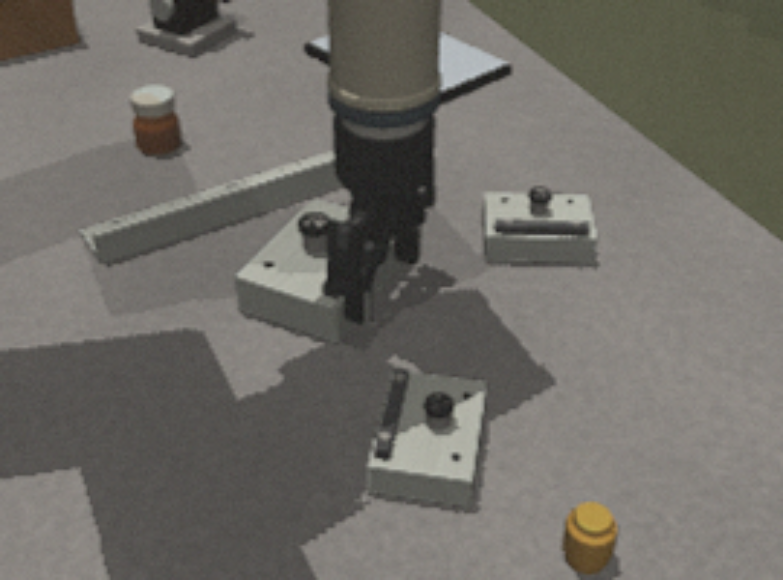

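The block has turned with the fingers: its front-left edge is near (240,290), the near finger is at the rear-left end, and the fence is still clear. I'll finish the turn, back off, and measure.

Run:
```python
from h import *
d=float(open("d.txt").read())
for k in np.linspace(A0-np.deg2rad(32),A_F,9)[1:]:
    bot.servo_line(pusher(arc(k),k,d,.005,.024),quat(k,-1),velocity=.05)
c=arc(A_F)
bot.servo_line(pusher(c,A_F,d+.03,.005,.024),velocity=.1)
o=get_obs();print(o["time_s"],o["position"],o["wrist_force"])
bot.servo_line(pusher(c,A_F,d+.1,.005,.2),velocity=.2)
r=vision.read_camera("top");cv2.imwrite("pics/t3.png",cv2.resize(r["frame"][110:260,150:350,::-1],None,fx=4,fy=4,interpolation=cv2.INTER_CUBIC))
print("expected c",c,A_F*57.3); b=block(r,*proj(r,[*(c+.032*uv(A_F)[0]),.04]));print(b,cv2.boxPoints(b).round(1).tolist())
```

```text
12.6083 [0.58509482 0.00274391 0.02380546] [ 0.09173322 -0.67279459 -0.58306671]
expected c [0.57828817 0.08797665] 98.18723207554028
((579.3735961914062, 93.21005249023438), (129.1370391845703, 89.47743225097656), 8.699885368347168) [[508.79998779296875, 127.69999694824219], [522.2999877929688, 39.20000076293945], [650.0, 58.79999923706055], [636.4000244140625, 147.1999969482422]]
```

View pics/t3.png

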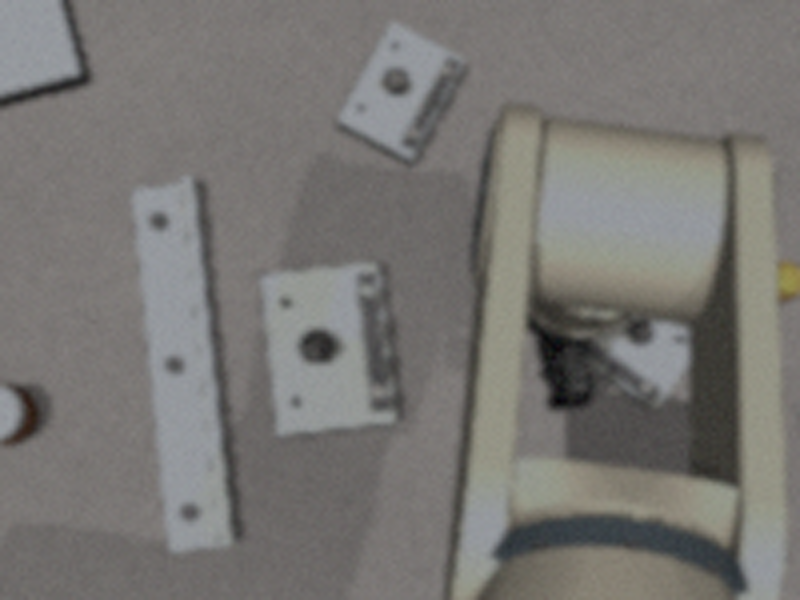

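The block is square to within about 0.5° and 49 mm from the fence, with its front edge at x=270 px and the fence face at about x=215–235 px. Now for the straight push until the force rises.

Run:
```python
from h import *
d=float(open("d.txt").read());c=arc(A_F);u=uv(A_F)[0]
go=lambda s,v,z=.024:bot.servo_line(pusher(c+s*u,A_F,d,.005,z),quat(A_F,-1),velocity=v)
go(-.03,.2,.1);go(-.03,.08);bot.dwell(.2);f0=get_obs()["wrist_force"]
go(-.002,.08);go(.04,.05);s=.04
while s<.065:
    s+=.001;go(s,.03);bot.dwell(.1);o=get_obs();f=-(o["wrist_force"]-f0)[:2]@u
    print(round(s,3),f.round(1),o["ft_torque"].round(2))
    if f>25: break
print(o["time_s"])
go(s-.03,.08);go(s-.06,.2,.12)
r=vision.read_camera("top");b=block(r,*proj(r,[*(c+(s+.032)*u),.04]));print(b[0:],cv2.boxPoints(b).round(1).tolist())
f=r["frame"][130:250,170:280,::-1];g=vision.read_camera("side")["frame"][120:240,150:330,::-1]
cv2.imwrite("pics/t4.png",cv2.resize(np.hstack([f,g]),None,fx=2.7,fy=2.7,interpolation=cv2.INTER_CUBIC))
```

```text
0.041 6.3 [-0.84 -0.15  0.03]
0.042 7.3 [-0.91 -0.16 -0.06]
0.043 7.7 [-0.98 -0.17 -0.07]
0.044 6.7 [-0.94 -0.16 -0.05]
0.045 7.6 [-0.93 -0.17 -0.01]
0.046 7.8 [-0.97 -0.16 -0.08]
0.047 14.8 [-1.94 -0.33 -0.13]
0.048 19.7 [-2.9  -0.43 -0.24]
0.049 27.7 [-3.92 -0.56 -0.33]
20.4583
((556.691650390625, 66.91352844238281), (332.1290283203125, 355.4249572753906), 3.047391891479492) [[381.3999938964844, 235.5], [400.29998779296875, -119.4000015258789], [732.0, -101.69999694824219], [713.0999755859375, 253.1999969482422]]
```

View pics/t4.png

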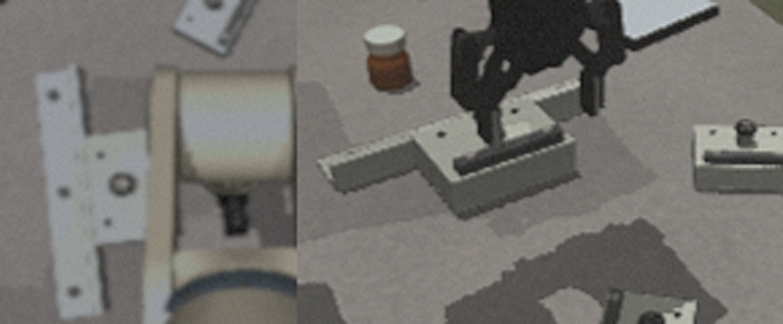

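The force stopped rising freely at 47 mm, matching the measured gap, and the block looks flush. I'll move the arm out of view for one clear check.

Run:
```python
from h import *
p=get_obs()["position"];bot.servo_line([p[0],p[1],.25],velocity=.2);bot.servo_line([.5,-.25,.3],velocity=.25)
r=vision.read_camera("top");g=vision.read_camera("side")
f=cv2.resize(r["frame"][140:250,175:265,::-1],None,fx=5,fy=5,interpolation=cv2.INTER_CUBIC)
h=g["frame"][140:230,160:285,::-1];h=cv2.resize(h,(int(550*125/90)*0+340,245),interpolation=cv2.INTER_CUBIC);h=np.vstack([h,np.zeros((305,340,3),np.uint8)])
cv2.imwrite("pics/t5.png",np.hstack([f,h]))
u,w=uv(A_F)
# rear edge of the block: rightmost bright/dark border of the joint contour
m=contour_at(r,208,195);P=cast(r,m,.04)-FC;X=P@u;Y=P@w
for y in np.arange(-.06,.085,.015):
    q=X[abs(Y-y)<.003];print(round(y,3),q.min().round(4))
print(get_obs()["time_s"])
```

```text
-0.06 -0.0942
-0.045 -0.0856
-0.03 -0.078
-0.015 -0.0784
0.0 -0.077
0.015 -0.0785
0.03 -0.077
0.045 -0.0855
0.06 -0.0939
0.075 -0.0019
23.9417
```

View pics/t5.png

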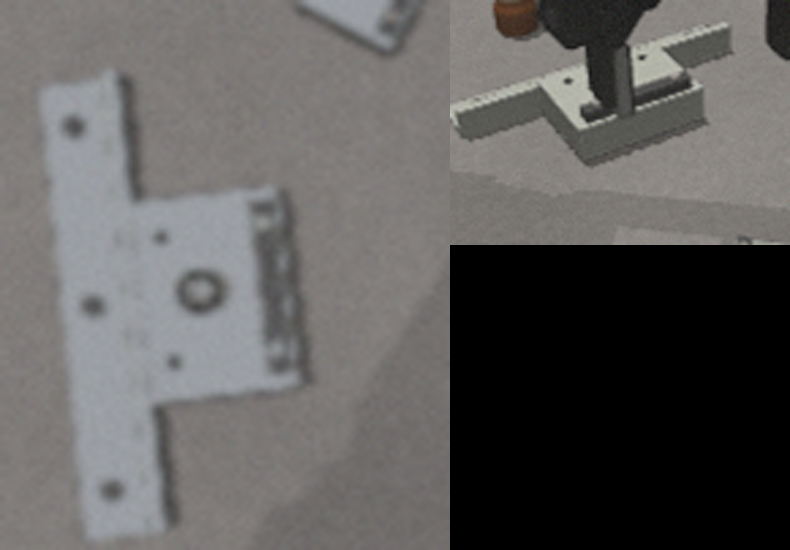

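The view is clear: block and fence join with no gap, from (135,200) to (152,405). The rear edge is 94 mm from the fence face at both ends and the block is centred along it. I'm handing in.

```bash
python3 -c "
from workcell import *
print(hand_in())"
```

```text
the job is handed in; nothing more can be done
None
```

The block now sits flush along the fence, square and centred on its length, and the job is handed in at about 24 s. The final camera check showed no gap, and the hand-in returned no verdict.

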